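Build up a braked turntable with a keyed riser and head

TASK

Build up the turntable for a pot: first fit the blue-rimmed riser face down over the turntable's spigot with its windows over the brass pins, turning it as needed until it drops fully home on the wheel. Then fit the orange-rimmed head over the riser in the same way, fully home on the riser's flange, let go, and leave the bottle, dish and yellow case where they are.

Things in the scene. Friction and masses are not known exactly. Their poses are not given: they have to be found in the camera images.
- turntable: Grey round turntable fixed on the white platform (top 60 mm above the table), foot 156 mm across, with a dark wheel 136 mm across. Origin: centre of its underside, z up the spindle. The wheel is braked at an angle that differs each time and that no reading gives (this body's axes do not show it): see its pins or find them by touch. The brake holds 6 N m: parts dropped over the pins turn no further.
- wheel_top (a point): Centre of the wheel's flat top, 45 mm above the turntable's origin. From it rises a steel spigot, 32 mm in diameter, 22 mm tall, the top 6 mm tapered to 22 mm. Three brass pins, 12 mm in diameter, 9 mm tall, tops chamfered, stand on the wheel 42 mm from the axis, 120 degrees apart.
- riser: Loose aluminium part with blue rim, 0.3 to 0.6 kg, 56 mm tall. Origin: centre of its underside, z up. Flange 128 mm across, 12 mm thick; three windows 43 mm from the axis at 30, 150, 270 degrees from its x, each 2 mm wider than a pin on either side (2.7 degrees). Bore below 34.4 mm wide, 26 deep. On the wheel's pins its origin is 9 mm above the wheel top; home, it is level with it.
- riser_grip (a point): On the riser's axis 52 mm above its origin, in the grip boss: 42 mm in diameter, from 32 to 56 mm above the origin. Below the boss a step 52 mm in diameter ends at 26 mm and tapers in by 32 mm. Three brass pins (12 mm thick, 42 mm from the axis) stand on the flange's top at 0, 120, 240 degrees from the riser's x, tops 21 mm above its origin.
- riser_lug (a point): In the riser's turning lug, 84 mm from its axis along +x, 6 mm above its origin. The lug is 16 mm wide, 12 mm thick (the flange's thickness) and reaches from the rim (radius 64 mm) to radius 92 mm; pushed sideways it turns the riser on the spigot.
- head: Loose grey bell-shaped part with orange rim, 0.3 to 0.6 kg, 90 mm tall. Origin: centre of its underside, z up. Flange, windows and lug as on the riser. Bore below 54.4 mm wide, 52 deep, fits the riser's 52 mm step. Home, its origin is 12 mm above the riser's and it is turned -30, 90 or 210 degrees (anticlockwise from above) against the riser; on the riser's pins it is 9 mm higher.
- head_grip (a point): On the head's axis 81 mm above its origin, in its grip boss: 42 mm in diameter, from 58 to 90 mm above the origin. Below the boss is the bell, 68 mm in diameter, with a flat shoulder at 58 mm.
- head_lug (a point): In the head's turning lug, 84 mm from its axis along +x, 6 mm above its origin; same size as the riser's lug.
- glue_bottle: White bottle with a dark blue band, 42 mm in diameter, 75 mm tall, on the platform beyond the turntable; bystander. Origin at the centre of its underside.
- red_dish: Red round dish, 68 mm in diameter, 14 mm tall, on the platform beyond the turntable; bystander. Origin at the centre of its underside.
- yellow_case: Closed yellow case, 68 x 120 x 40 mm, on the platform beyond the turntable to the left; bystander. Origin at the centre of its underside.

How it is judged (in metres and radians):
On the way:
1. the riser is fully home on the turntable wheel (horizontal distance between riser and turntable below 0.004 m and z of riser in the frame of turntable below 0.048 m and angle between riser's own z axis and vertical below 0.04 rad), for 0.2 s.
At the end, for the whole second after the job is handed in: Riser flat on the wheel (centred within 4 mm of the axis, origin under 48 mm above the turntable's; 45 is home), head flat on the riser (centred within 4 mm, origin 9 to 15 mm above the riser's; 12 is home), both tilted under 0.04 rad, at rest (all of step 1 and horizontal distance between head and riser below 0.004 m and z of head in the frame of riser between 0.009 and 0.015 m and angle between head's own z axis and vertical below 0.04 rad and linear speed of each of head, riser below 0.01 m/s); the robot touches nothing.
It fails at once if the bottle, dish or yellow case is moved by more than 30 mm (distance of any of glue_bottle, red_dish, yellow_case from where it was at the start of the episode above 0.03 m).
It also fails if it takes over 72 s, if anything falls off the work surface, if the arm or the gripper's body presses on something with over 40 N, if the wrist force passes 120 N, or if a joint passes its speed limit or range.

ROBOT

A 6-joint arm with a two-finger parallel gripper is mounted at the origin on a cart in front of the work surface, level with it; the furniture and walls round the work are solid. World frame = base frame: x ahead of the robot, y to its left, z up, the work surface at z = 0. Lengths are in m, angles in degrees, forces in N, time in s.
With the tool pointing down it reaches from about 0.375 to 0.9 m from the base axis. Payload 3.1 kg.
Tool frame: the origin (TCP) lies midway between the tips of the shut fingers; the grasp point (between the pads) lies 19 mm behind it; z points along the fingers, y is the direction in which the jaws open and shut (so a half turn about z gives the same grasp; the last joint's range is limited). The gripper opens to 87 mm and grips with 3 to 60 N. Pads are 19 mm wide; open, the fingers measure 117 mm over their backs; the gripper's body (75 mm by 190 mm) begins 51 mm behind the grasp point.
Start: joints at [57.84, 30.224, 82.088, -0, 67.689, -10.227], TCP at [0.233, 0.58, 0.223] pointing down, gripper open.
Joint ranges: [-176.69, 176.69], [-43.24, 126.21], [12.49, 139.97], [-82, 262], [0, 151.66], [-163.58, 163.58]. Speed limits (degrees/s): [159.86, 159.86, 180, 180, 180, 180].

INTERFACE

Orientations are given as a 3x3 rotation matrix whose columns are the frame's x, y, z axes.
In Python, from rig import bot, capture, get_calibration gives the robot as it stands.
- The arm moves only by the tool play_rows, never from a script. Its arguments are lists of equal length, an entry for each row: "fingers": the closure in counts, from 0 (fully open) to 255 (shut); "linear": the shift along the tool's x, y, z in mm, a list of three; "rot": the turn, a rotation vector about the tool's x, y, z in degrees, a list of three. A call has 1 to 20 rows; each row is the pose to reach, as a shift and turn from the pose commanded when the call began, along the tool's axes at that moment; what a row does not reach only later rows make up. A row lasts 1/10 s, in which the tool goes at most 50 mm and 8.59 degrees, less where a joint would pass 70% of its speed; a pose out of reach is approached as far as the arm can. A call with a gripper value outside its range is refused whole. The fingers move at their own pace and stop on an object; the grip force is fixed at half the most. Time passes only in rows, so rows that repeat a pose let the fingers close. It gives the time, the measured TCP pose, the force and the opening at its end, in the units of the state.
- bot.read_state(): the state, without advancing time (a new reading comes with each control period).
- capture(name): name is "scene" or "side" or "wrist"; returns the picture (384x512x3 uint8, red, green, blue); there is no depth.
- get_calibration(name): a dict with "vfov" (degrees; the focal length in pixels is half the picture's height over the tangent of half this angle, whatever the lens; pixels are square), "cx", "cy" (the principal point, pixels), "dist" ([k1, k2, p1, p2, k3] as OpenCV has them; the pictures are not rectified), "camera_from_world" (4x4, takes a point from world to camera coordinates). Camera axes: x right, y down, z forward; pixel columns grow to the right and rows downward; lengths in m; the calibration is good to about 2 mm. A picture is of the moment at which its call begins: read the wrist's pose just before it. get_calibration takes no time and is no camera call; for the wrist camera it gives the pose at the moment of the call.
- bot.hand_in(): hands the job in, once; it reports no verdict.
The state is a dict: "time_s": time; "joint_positions": joint angles; "qvel": joint speeds; "tau": joint torques, N m; "position": TCP position; "tcp_rot": TCP orientation; "force": force on the tool from outside, world axes, zero at the start; "moment": the same for the moment, N m; "opening": opening from 0.0 (shut) to 1.0 (fully open).
Only numpy, scipy, OpenCV 4.12 (cv2) and the standard library are available. Lean on these libraries where they do the work, as an engineer would, in place of code of your own. Each camera call takes 0.05 s, during which the arm holds its last target.

## Working session

There is one attempt and no reset: what is moved stays moved. The work goes in short steps, Python scripts to look and compute and a tool call to move; the robot and the scene stay as the last step left them, time stands still between calls to the robot, and variables do not carry over. Pictures are saved under pics/ and viewed, and the job is handed in when it is done.

Besides the shell and the picture viewer there is one more tool, called after "Call:" in YAML: its name, and indented under it one key for each argument. play_rows: Moves the arm, as the interface text tells. Its arguments: {"type":"object","properties":{"fingers":{"type":"array"},"linear":{"type":"array"},"rot":{"type":"array"}},"required":["fingers","linear","rot"]}

```bash
ls; mkdir -p pics
python3 - <<'E'
from rig import bot, capture, get_calibration
import cv2, json
for n in ["scene","side","wrist"]:
    c=get_calibration(n); print(n,c)
    cv2.imwrite(f"pics/{n}0.png",capture(n)[:,:,::-1])
print(bot.read_state())
E
```

```text
pics
scene {'vfov': 49.99169357411144, 'cx': 246.029496599224, 'cy': 193.0046310267083, 'dist': array([0.04612103, 0.        , 0.        , 0.        , 0.        ]), 'camera_from_world': array([[ 0.66229973, -0.74890758,  0.02228246, -0.35358348],
       [-0.37294492, -0.35531774, -0.85712391,  0.32292118],
       [ 0.64982395,  0.5593628 , -0.51462812,  0.97740684],
       [ 0.        ,  0.        ,  0.        ,  1.        ]])}
side {'vfov': 53.63044058838043, 'cx': 262.4370590117442, 'cy': 188.2590227555945, 'dist': array([0.01559935, 0.        , 0.        , 0.        , 0.        ]), 'camera_from_world': array([[ 0.95296436, -0.30307437,  0.00220393, -0.48689075],
       [-0.14952106, -0.47644322, -0.86639789,  0.21892726],
       [ 0.26363304,  0.82531678, -0.49934941,  1.18885499],
       [ 0.        ,  0.        ,  0.        ,  1.        ]])}
wrist {'vfov': 64.34122985630619, 'cx': 253.38861060599513, 'cy': 193.7321911536729, 'dist': array([-0.0664257,  0.       ,  0.       ,  0.       ,  0.       ]), 'camera_from_world': array([[ 0.37321101,  0.92774379, -0.00223574, -0.62341817
[... 264 characters left out ...]
  8.21395516e+01,  9.34935526e-04,
        6.76889760e+01, -1.02265683e+01]), 'qvel': array([ 0.03074892, -0.16801805, -0.23848999,  0.08866604,  0.01939028,
        0.10081234]), 'tau': array([ 6.00719868e-04, -4.40431452e+01, -1.76842546e+01,  6.33302727e-02,
        5.52043563e-02, -9.12587689e-05]), 'position': array([0.2331174 , 0.57929676, 0.22180479]), 'tcp_rot': array([[-9.27614522e-01,  3.73537823e-01, -8.90373624e-04],
       [ 3.73538757e-01,  9.27613535e-01, -1.38770759e-03],
       [ 3.07561352e-04, -1.61984677e-03, -9.99998641e-01]]), 'force': array([ 0.52896259, -0.54212371,  0.39929151]), 'moment': array([ 0.00337059,  0.02634595, -0.00273421]), 'opening': 0.9983592812154503}
```

View pics/scene0.png

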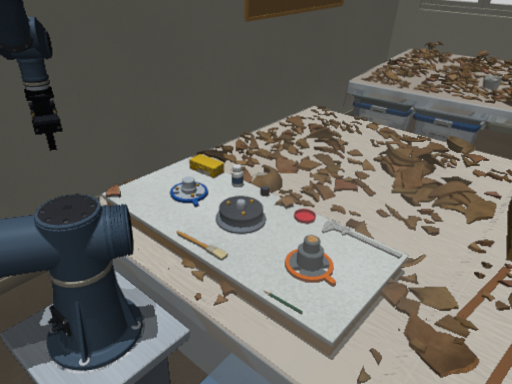

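View pics/side0.png

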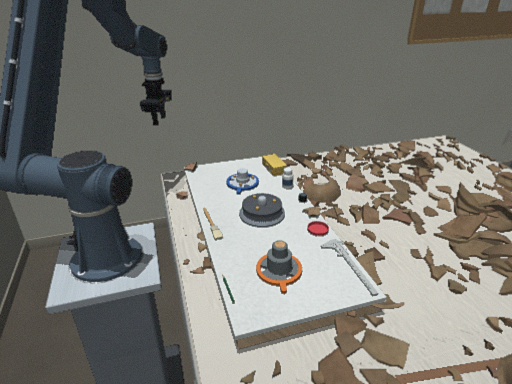

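View pics/wrist0.png

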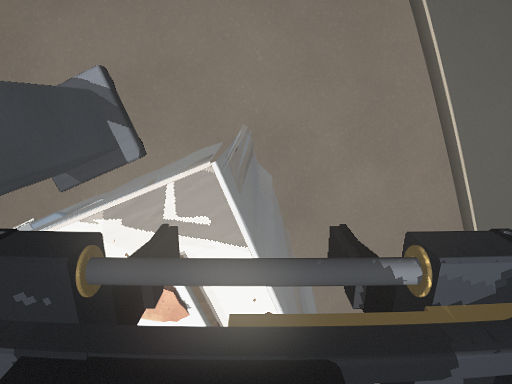

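The scene view shows the riser (blue) at about (188,190), turntable at (241,211), head (orange) at (310,260), and the bystanders beyond. I'll enlarge crops next.

```bash
cat > h.py <<'E'
import numpy as np, cv2
from rig import bot, capture, get_calibration
def K(c):
    f=192/np.tan(np.radians(c['vfov']/2)); return np.array([[f,0,c['cx']],[0,f,c['cy']],[0,0,1.]])
def ray(c,px):
    p=cv2.undistortPoints(np.array(px,float).reshape(-1,1,2),K(c),c['dist']).reshape(-1,2)
    T=c['camera_from_world'];R=T[:3,:3];o=-R.T@T[:3,3]
    return o,np.c_[p,np.ones(len(p))]@R
def onz(c,px,z):
    o,d=ray(c,px); return o+d*((z-o[2])/d[:,2])[:,None]
def proj(c,P):
    T=c['camera_from_world']; P=np.array(P,float).reshape(-1,3)
    q=cv2.projectPoints(P,cv2.Rodrigues(T[:3,:3])[0],T[:3,3],K(c),c['dist'])[0]
    return q.reshape(-1,2)
def crop(img,x0,y0,x1,y1,s,fn):
    im=cv2.resize(img[y0:y1,x0:x1,::-1],None,fx=s,fy=s,interpolation=cv2.INTER_CUBIC); cv2.imwrite(fn,im)
def circ(c,x,y,z,r,n=72):
    a=np.linspace(0,2*np.pi,n); return proj(c,np.c_[x+r*np.cos(a),y+r*np.sin(a),0*a+z])
E
python3 - <<'E'
import cv2
from h import *
for n,b in dict(scene=(160,150,360,300),side=(200,140,350,300)).items():
    im=cv2.imread(f'pics/{n}0.png')[:,:,::-1]
    s=4 if n=='scene' else 3.7
    crop(im,*b,s,f'pics/{n}0c.png')
E
```

```text
(no output)
```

View pics/scene0c.png

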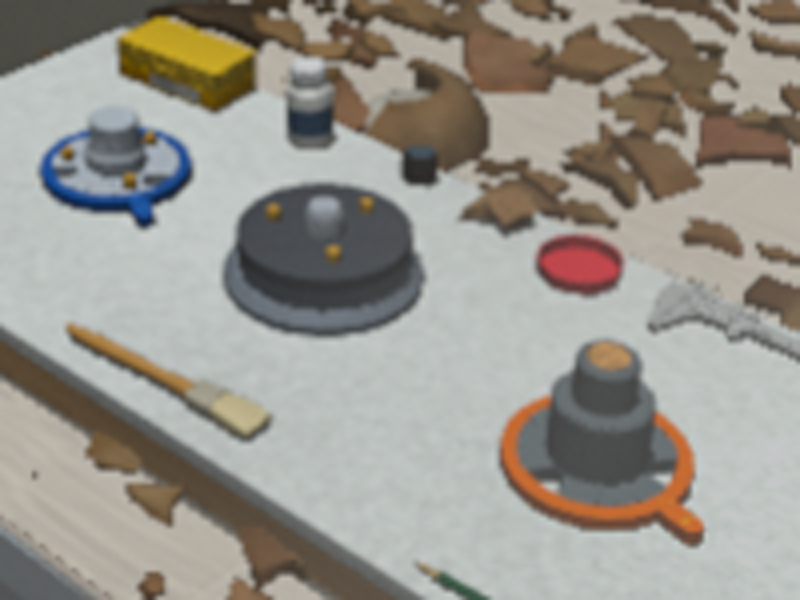

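View pics/side0c.png

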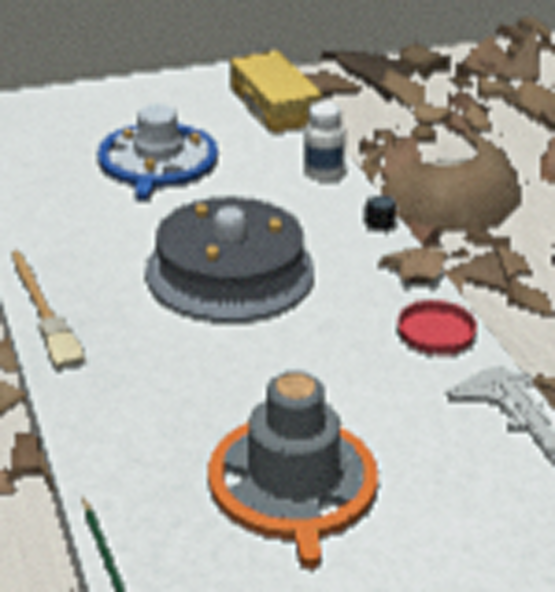

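```bash
cat > fit0.py <<'E'
from h import *
from scipy.optimize import least_squares
C={n:get_calibration(n) for n in('scene','side')}
S={'scene':(4,160,150),'side':(3.7,200,140)}
def px(n,p): s,x,y=S[n]; return np.array([(p[0]+.5)/s-.5+x,(p[1]+.5)/s-.5+y])
def model(q,pts): # pts list (r,ang,z)
    x,y,t=q; return np.array([[x+r*np.cos(t+a),y+r*np.sin(t+a),z] for r,a,z in pts])
def fit(obs,q0,nm):
    def res(q):
        o=[]
        for n,pt,p in obs: o.append(proj(C[n],model(q,[pt]))[0]-px(n,p))
        return np.concatenate(o)
    best=None
    for t in np.radians(np.arange(0,360,30)):
        s=least_squares(res,[*q0,t],x_scale=[.01,.01,.1])
        if best is None or s.cost<best.cost:best=s
    q=best.x; print(nm,q[:2].round(4),np.degrees(q[2])%360,'rms px',np.sqrt(np.mean(best.fun**2)),best.fun.round(1))
    return q
d=np.radians(120)
c=C['scene']
g=lambda p,z:onz(c,[px('scene',p)],z)[0][:2]
R=[('scene',(0,0,.116),(113,116)),('side',(0,0,.116),(157,112)),('scene',(92e-3,0,.066),(146,219)),('side',(92e-3,0,.066),(144,195))]
# lug at pin angle 0; pins
def pins(cam,pl,base,z,r):  # assign by nearest to predicted
    out=[]
    for p in pl:
        w=onz(C[cam],[px(cam,p)],z)[0]; print('  ',cam,p,(w-[*base,z]).round(4),np.degrees(np.arctan2(w[1]-base[1],w[0]-base[0])).round(1))
b=g((113,116),.116);pins('scene',[(68,153),(130,179),(151,138)],b,.081,.042)
b2=onz(C['side'],[px('side',(157,112))],.116)[0][:2];pins('side',[(128,133),(150,164),(196,139)],b2,.081,.042)
print(b,b2)
bt=g((325,203),.127);pins('scene',[(274,209),(333,251),(367,204)],bt,.114,.042)
bt2=onz(C['side'],[px('side',(230,212))],.127)[0][:2];pins('side',[(202,209),(212,251),(275,223)],bt2,.114,.042)
print(bt,bt2)
fit(R,b,'riser')
H=[('scene',(0,0,.150),(610,355)),('side',(0,0,.150),(296,384)),('scene',(92e-3,0,.066),(693,533)),('side',(92e-3,0,.066),(309,560))]
fit(H,g((610,355),.15),'head')
E
python3 fit0.py
```

```text
scene (68, 153) [-0.0281  0.0275 -0.    ] 135.6
   scene (130, 179) [-0.0208 -0.0416 -0.    ] -116.5
   scene (151, 138) [ 0.0373 -0.004  -0.    ] -6.1
   side (128, 133) [-0.0252  0.0281 -0.    ] 131.9
   side (150, 164) [-0.0201 -0.044  -0.    ] -114.5
   side (196, 139) [ 0.04   -0.0064 -0.    ] -9.1
[0.50337065 0.23581536] [0.50429171 0.23842078]
   scene (274, 209) [-0.0178  0.0363 -0.    ] 116.1
   scene (333, 251) [-0.0298 -0.0352 -0.    ] -130.3
   scene (367, 204) [ 0.0368 -0.0107 -0.    ] -16.2
   side (202, 209) [-0.0165  0.0332 -0.    ] 116.5
   side (212, 251) [-0.0285 -0.0377 -0.    ] -127.1
   side (275, 223) [ 0.0396 -0.0101 -0.    ] -14.4
[0.51047475 0.00390978] [0.51079641 0.00756505]
riser [0.5055 0.2397] 244.70153980011062 rms px 0.3838081455116249 [-0.3 -0.6  0.2 -0.2  0.3  0.  -0.4  0.6]
head [ 0.4737 -0.2715] 256.4563689604697 rms px 0.5678231856410236 [-0.9 -0.8  0.5  0.1  0.1  0.4  0.1  0.8]
```

```bash
cat >> h.py <<'E'
from scipy.spatial.transform import Rotation as Rn
def Rdown(yaw): # tool x axis at yaw(deg), z down
    a=np.radians(yaw); x=np.array([np.cos(a),np.sin(a),0]); z=np.array([0,0,-1.]); return np.c_[x,np.cross(z,x),z]
def delta(p,yaw,st=None):
    st=st or bot.read_state(); R=st['tcp_rot']
    l=R.T@(np.array(p)-st['position'])*1000; r=Rn.from_matrix(R.T@Rdown(yaw)).as_rotvec(degrees=True)
    print('lin mm',l.round(1),'rot',r.round(2),'pos',st['position'].round(4),'yaw',np.degrees(np.arctan2(R[1,0],R[0,0])).round(2),'t',st['time_s'],'j',st['joint_positions'].round(1),'F',st['force'].round(1),'op',st['opening'].round(3))
E
python3 - <<'E'
from h import *
st=bot.read_state();c=get_calibration('wrist');T=c['camera_from_world'];R=T[:3,:3];o=-R.T@T[:3,3]
print('cam in tool',st['tcp_rot'].T@(o-st['position']), 'axis',st['tcp_rot'].T@R[2])
delta([.50,.13,.33],180)
E
```

```text
cam in tool [ 0.07536079 -0.00040026 -0.16177283] axis [-2.73842356e-01 -2.29982378e-04  9.61774564e-01]Traceback (most recent call last):
  File "<stdin>", line 4, in <module>
  File "h.py", line 25, in delta
    print('lin mm',l.round(1),'rot',r.round(2),'pos',st['position'].round(4),'yaw',np.degrees(np.arctan2(R[1,0],R[0,0])).round(2),'t',st['time_s'],'j',st['joint_positions'].round(1),'F',st['force'].round(1),'op',st['opening'].round(3))
                                                                                                                                                                                                                    ^^^^^^^^^^^^^^^^^^^
AttributeError: 'float' object has no attribute 'round'
```

```bash
sed -i "s/st\['opening'\].round(3)/round(st['opening'],3)/" h.py
python3 - <<'E'
from h import *
delta([.57,.12,.27],180)
E
```

```text
lin mm [-484.  -300.3  -47.9] rot [ -0.09  -0.04 -21.93] pos [0.2331 0.5793 0.2218] yaw 158.07 t 0.15 j [ 57.8  30.3  82.1   0.   67.7 -10.2] F [ 0.5 -0.5  0.4] op 0.998
```

Call:
play_rows:
  fingers: [0,0,0,0,0,0,0,0,0,0,0,0,0,0,0,0]
  linear:
    - [-484,-300,-48]
    - [-484,-300,-48]
    - [-484,-300,-48]
    - [-484,-300,-48]
    - [-484,-300,-48]
    - [-484,-300,-48]
    - [-484,-300,-48]
    - [-484,-300,-48]
    - [-484,-300,-48]
    - [-484,-300,-48]
    - [-484,-300,-48]
    - [-484,-300,-48]
    - [-484,-300,-48]
    - [-484,-300,-48]
    - [-484,-300,-48]
    - [-484,-300,-48]
  rot:
    - [0,0,-22]
    - [0,0,-22]
    - [0,0,-22]
    - [0,0,-22]
    - [0,0,-22]
    - [0,0,-22]
    - [0,0,-22]
    - [0,0,-22]
    - [0,0,-22]
    - [0,0,-22]
    - [0,0,-22]
    - [0,0,-22]
    - [0,0,-22]
    - [0,0,-22]
    - [0,0,-22]
    - [0,0,-22]

```text
time_s: 1.75
position: [0.5692, 0.122, 0.2704]
tcp_rot: [[-1.0, -0.003, -0.001], [-0.003, 1.0, 0.0], [0.001, 0.0, -1.0]]
force: [-0.1, -0.8, 0.1]
opening: 0.996
```

```bash
cat > w.py <<'E'
import sys,pickle
from h import *
n=sys.argv[1]
c=get_calibration('wrist'); im=capture('wrist'); pickle.dump(c,open(f'pics/{n}.pkl','wb'))
cv2.imwrite(f'pics/{n}.png',im[:,:,::-1]); cv2.imwrite(f'pics/{n}b.png',cv2.resize(im[:,:,::-1],None,fx=1.5625,fy=1.5625,interpolation=cv2.INTER_CUBIC))
delta([.5,.0,.3],180)
E
python3 w.py w1
```

```text
lin mm [  69.8 -121.8  -29.5] rot [ 0.01 -0.04  0.18] pos [0.5694 0.122  0.2705] yaw -179.82 t 1.8 j [  1.1  24.   85.1   0.   71.  -89.1] F [-0.   0.3  0. ] op 0.995
```

View pics/w1b.png

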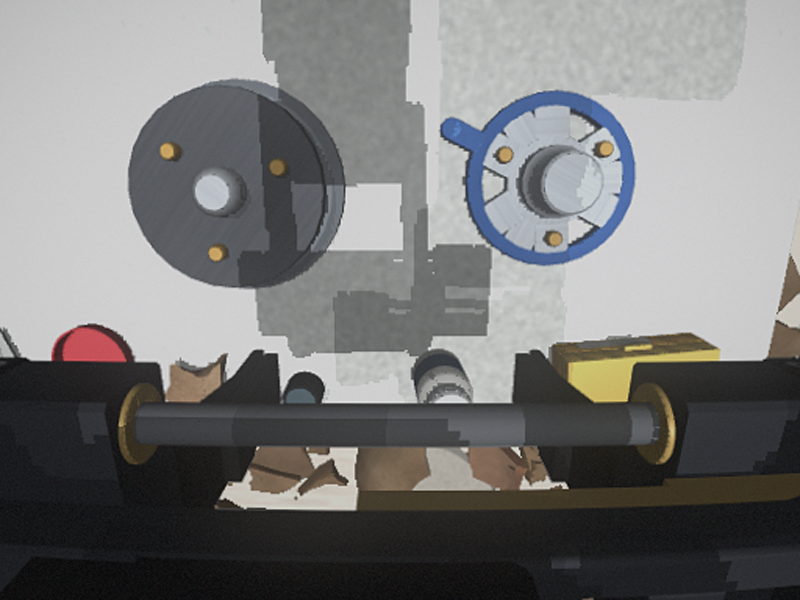

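Run:
```python
from h import *
im=cv2.imread('pics/w1.png')[:,:,::-1]
crop(im,75,40,225,190,4,'pics/w1t.png'); crop(im,275,50,415,180,4,'pics/w1r.png')
```

```text
(no output)
```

View pics/w1t.png

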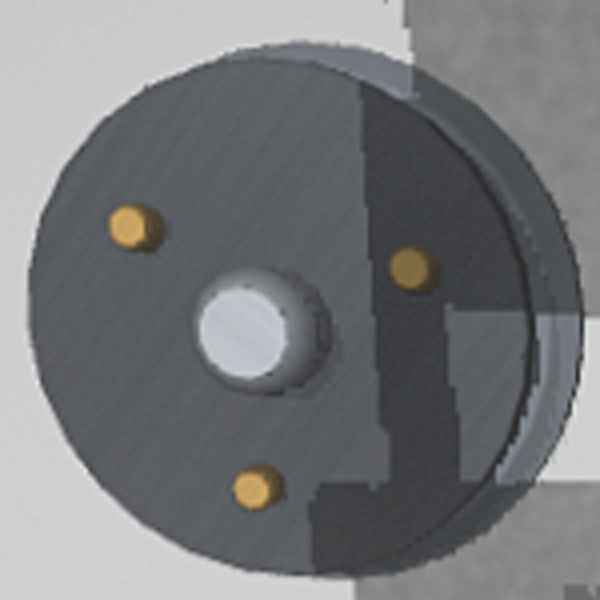

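View pics/w1r.png

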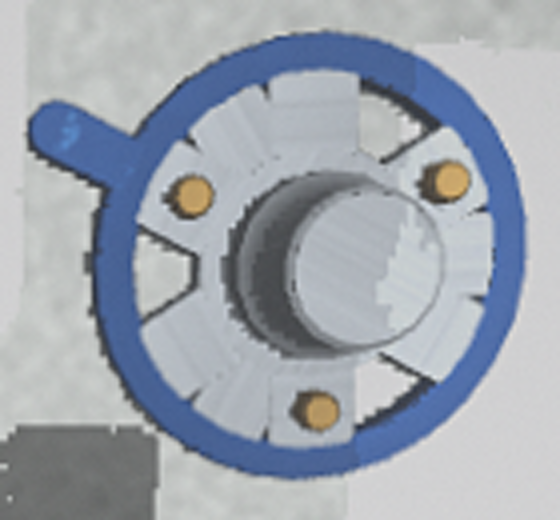

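```bash
cat > f1.py <<'E'
from h import *; import pickle
from scipy.optimize import least_squares
def fitw(name,off,obs,q0,nm,s=4,z0=None):
    c=pickle.load(open(f'pics/{name}.pkl','rb'))
    P=np.array([[(p[0]+.5)/s-.5+off[0],(p[1]+.5)/s-.5+off[1]] for _,p in obs])
    def M(q): return np.array([[q[0]+r*np.cos(q[2]+np.radians(a)),q[1]+r*np.sin(q[2]+np.radians(a)),z] for (r,a,z),_ in obs])
    f=lambda q:(proj(c,M(q))-P).ravel()
    b=min((least_squares(f,[*q0,t],x_scale=[.01,.01,.1]) for t in np.arange(0,6.2,.5)),key=lambda r:r.cost)
    print(nm,b.x[:2].round(4),np.degrees(b.x[2]).round(2)%360,'rms',np.sqrt(np.mean(b.fun**2)).round(2));print(b.fun.reshape(-1,2).round(2).tolist());return b.x
if __name__=='__main__':
    # image: up = +toolx = -world x ; right=+y. 
    fitw('w1',(75,40),[((.042,0,.114),(128,227)),((.042,120,.114),(254,488)),((.042,240,.114),(409,268))],[.51,0],'tt A')
    fitw('w1',(75,40),[((.042,0,.114),(128,227)),((.042,240,.114),(254,488)),((.042,120,.114),(409,268))],[.51,0],'tt B')
    fitw('w1',(75,40),[((0,0,.127),(244,333))],[.51,0],'spig')
    fitw('w1',(275,50),[((.042,0,.081),(190,197)),((.042,120,.081),(319,412)),((.042,240,.081),(443,182)),],[.5,.24],'riser A')
    fitw('w1',(275,50),[((0,0,.116),(367,268)),((.092,0,.070),(33,124))],[.5,.24],'riser')
E
python3 f1.py
```

```text
tt A [0.5079 0.0052] 231.46 rms 0.21
[[-0.07, -0.11], [-0.13, 0.37], [0.19, -0.22]]
tt B [0.5098 0.004 ] 202.2 rms 38.64
[[14.02, -11.54], [41.44, -32.28], [-58.56, 49.38]]
spig [0.508  0.0052] 171.89 rms 0.0
[[-0.0, 0.0]]
riser A [0.5019 0.2351] 244.69 rms 0.49
[[-0.48, 0.16], [-0.35, 0.34], [0.85, -0.44]]
riser [0.5019 0.2373] 245.4 rms 0.61
[[0.74, 0.39], [-0.81, -0.37]]
```

Run:
```python
from h import *
delta([.502,.2362,.17],180); delta([.502,.2362,.095],180)
```

```text
lin mm [ 66.9 114.4 100.5] rot [ 0.01 -0.04  0.18] pos [0.5694 0.122  0.2705] yaw -179.82 t 1.8 j [  1.1  24.   85.1   0.   71.  -89.1] F [-0.   0.3  0. ] op 0.995
lin mm [ 66.9 114.4 175.5] rot [ 0.01 -0.04  0.18] pos [0.5694 0.122  0.2705] yaw -179.82 t 1.8 j [  1.1  24.   85.1   0.   71.  -89.1] F [-0.   0.3  0. ] op 0.995
```

Call:
play_rows:
  fingers: [0,0,0,0,0,0,0,0,0,0]
  linear:
    - [67,114.4,80]
    - [67,114.4,80]
    - [67,114.4,100]
    - [67,114.4,100]
    - [67,114.4,100]
    - [67,114.4,130]
    - [67,114.4,155]
    - [67,114.4,172]
    - [67,114.4,175]
    - [67,114.4,175]
  rot:
    - [0,0,0]
    - [0,0,0]
    - [0,0,0]
    - [0,0,0]
    - [0,0,0]
    - [0,0,0]
    - [0,0,0]
    - [0,0,0]
    - [0,0,0]
    - [0,0,0]

```text
time_s: 2.8
position: [0.5041, 0.2348, 0.0962]
tcp_rot: [[-1.0, -0.001, 0.001], [-0.001, 1.0, 0.0], [-0.001, 0.0, -1.0]]
force: [0.1, -0.2, -0.3]
opening: 1.001
```

```bash
python3 w.py w2
```

```text
lin mm [   4.2 -234.9 -203.4] rot [0.02 0.13 0.05] pos [0.5045 0.235  0.0967] yaw -179.95 t 2.85 j [ 13.5  35.2  98.3  -0.   46.4 -76.6] F [ 0.1  0.1 -0.3] op 1.003
```

View pics/w2b.png

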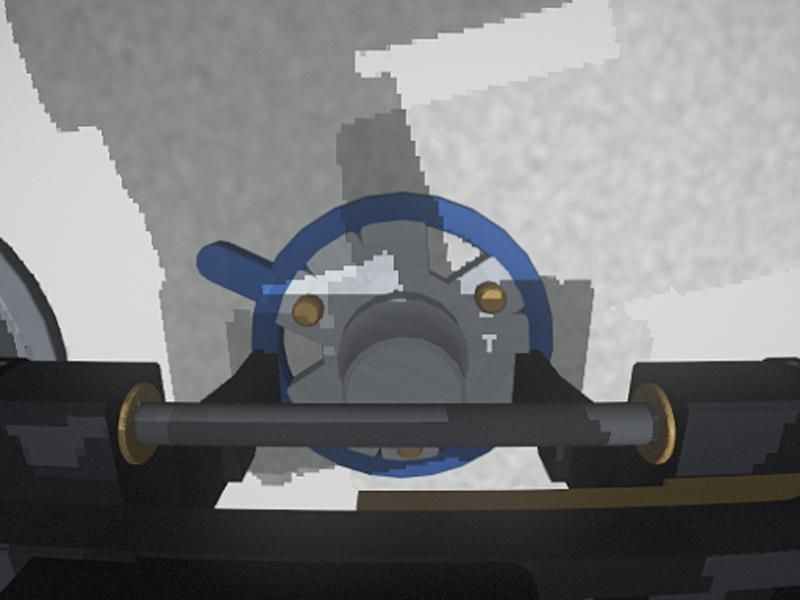

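Run:
```python
from f1 import *
s=1.5625
fitw('w2',(0,0),[((.042,0,.081),(305,308)),((.042,240,.081),(490,294)),((.064,60,.072),(403,1e9))][:2],[.5,.24],'r2',s=s)
fitw('w2',(0,0),[((.042,0,.081),(305,308)),((.042,240,.081),(490,294)),((.092,0,.070),(198,258))],[.5,.24],'r2 lug',s=s)
c=pickle.load(open('pics/w2.pkl','rb'))
im=cv2.imread('pics/w2b.png')
for x,y in [(.502,.2362),(.5045,.235)]:
    col=(0,0,255) if x<.503 else (0,255,0)
    for z,r in [(.072,.064),(.116,.021)]:
        cv2.polylines(im,[np.int32((circ(c,x,y,z,r)+.5)*s*16-8)],True,col,1,cv2.LINE_AA,4)
cv2.imwrite('pics/w2o.png',im)
```

```text
r2 [0.4992 0.2366] 244.58 rms 0.63
[[-0.89, 0.12], [0.88, -0.02]]
r2 lug [0.4997 0.2376] 246.08 rms 1.54
[[0.11, 2.48], [1.51, -0.67], [-1.74, -1.53]]
```

View pics/w2o.png

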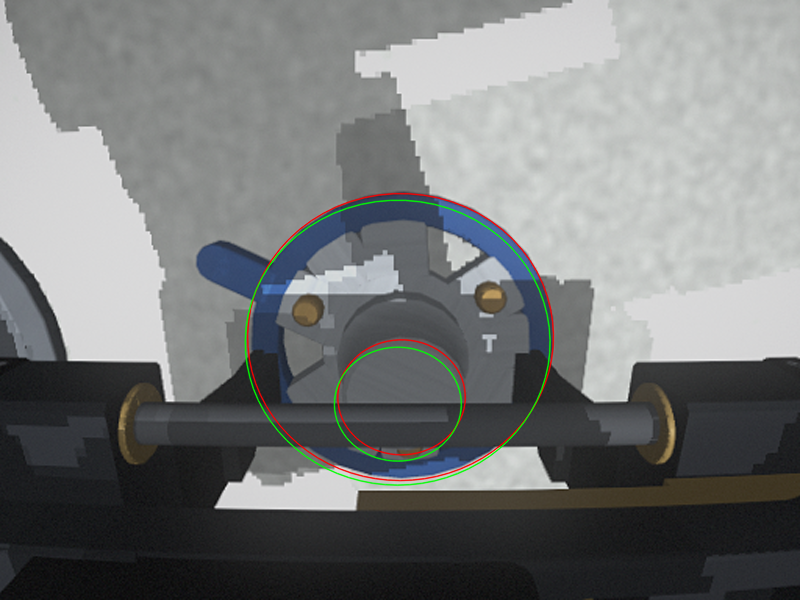

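Run:
```python
from h import *
for i in range(3):
    s=bot.read_state();print(s['position'],s['joint_positions'],s['time_s'])
    c=get_calibration('wrist');T=c['camera_from_world'];print(-T[:3,:3].T@T[:3,3])
```

```text
[0.5044782  0.23496297 0.09668086] [ 1.34729729e+01  3.52180590e+01  9.82927115e+01 -1.03472009e-02
  4.63536350e+01 -7.65728838e+01] 2.85
[0.42864618 0.23468779 0.25830046]
[0.5044782  0.23496297 0.09668086] [ 1.34729729e+01  3.52180590e+01  9.82927115e+01 -1.03472009e-02
  4.63536350e+01 -7.65728838e+01] 2.85
[0.42864618 0.23468779 0.25830046]
[0.5044782  0.23496297 0.09668086] [ 1.34729729e+01  3.52180590e+01  9.82927115e+01 -1.03472009e-02
  4.63536350e+01 -7.65728838e+01] 2.85
[0.42864618 0.23468779 0.25830046]
```

Call:
play_rows:
  fingers: [0,0,255,255,255,255,255,255]
  linear:
    - [3,1.5,1]
    - [3,1.5,1]
    - [3,1.5,1]
    - [3,1.5,1]
    - [3,1.5,1]
    - [3,1.5,1]
    - [3,1.5,1]
    - [3,1.5,1]
  rot:
    - [0,0,0]
    - [0,0,0]
    - [0,0,0]
    - [0,0,0]
    - [0,0,0]
    - [0,0,0]
    - [0,0,0]
    - [0,0,0]

```text
time_s: 3.65
position: [0.5002, 0.2365, 0.0945]
tcp_rot: [[-1.0, -0.001, -0.0], [-0.001, 1.0, -0.0], [0.0, -0.0, -1.0]]
force: [0.5, 1.9, -1.0]
opening: 0.537
```

Run:
```python
from h import *
delta([.508,.0052,.2],136.5)
```

```text
lin mm [  -7.5 -231.3 -105.5] rot [-0.000e+00 -1.000e-02  4.357e+01] pos [0.5002 0.2365 0.0945] yaw -179.93 t 3.65 j [ 13.7  35.3  98.7   0.   46.  -76.3] F [ 0.5  1.9 -1. ] op 0.537
```

Call:
play_rows:
  fingers: [255,255,255,255,255,255,255,255,255,255,255,255,255,255,255]
  linear:
    - [0,0,0]
    - [0,0,0]
    - [0,0,-20]
    - [0,0,-55]
    - [0,0,-90]
    - [-2,-40,-105]
    - [-4,-90,-105]
    - [-5,-140,-105]
    - [-7,-190,-105]
    - [-7.5,-220,-105]
    - [-7.5,-231,-105]
    - [-7.5,-231,-105]
    - [-7.5,-231,-105]
    - [-7.5,-231,-105]
    - [-7.5,-231,-105]
  rot:
    - [0,0,0]
    - [0,0,0]
    - [0,0,0]
    - [0,0,0]
    - [0,0,0]
    - [0,0,7]
    - [0,0,15]
    - [0,0,23]
    - [0,0,31]
    - [0,0,39]
    - [0,0,43.5]
    - [0,0,43.5]
    - [0,0,43.5]
    - [0,0,43.5]
    - [0,0,43.5]

```text
time_s: 5.15
position: [0.5076, 0.0067, 0.1994]
tcp_rot: [[-0.728, 0.686, -0.001], [0.686, 0.728, 0.0], [0.001, -0.0, -1.0]]
force: [0.5, 0.4, -4.9]
opening: 0.475
```

```bash
python3 w.py w3
python3 - <<'E'
from h import *
cv2.imwrite('pics/s3.png',cv2.resize(capture('scene')[120:320,130:390,::-1],None,fx=3,fy=3,interpolation=cv2.INTER_CUBIC))
cv2.imwrite('pics/d3.png',cv2.resize(capture('side')[120:320,180:380,::-1],None,fx=3,fy=3,interpolation=cv2.INTER_CUBIC))
E
```

```text
lin mm [   1.2  -10.1 -100.6] rot [ 0.00e+00 -2.00e-02 -4.33e+01] pos [0.5078 0.0066 0.1994] yaw 136.7 t 5.2 j [-11.9  23.1 100.2   0.   56.8 -58.6] F [ 0.5  0.3 -4.4] op 0.472
```

View pics/w3b.png

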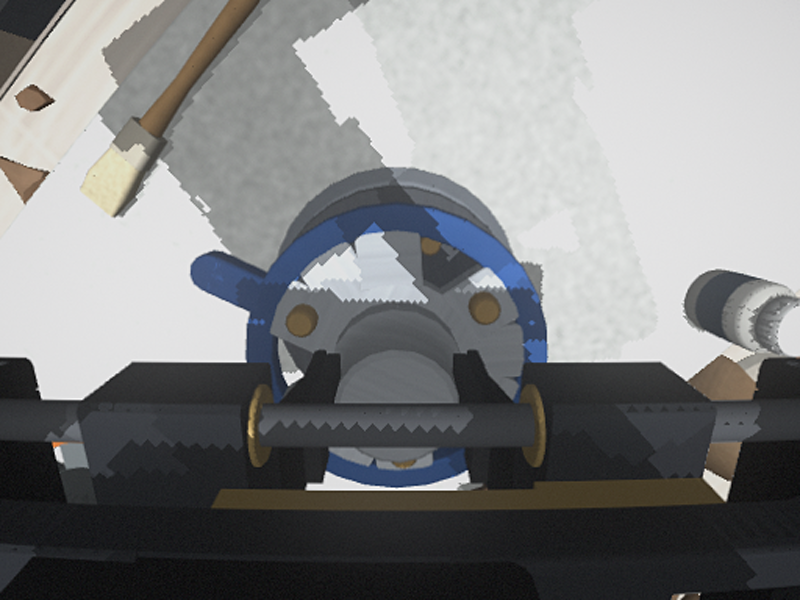

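View pics/s3.png

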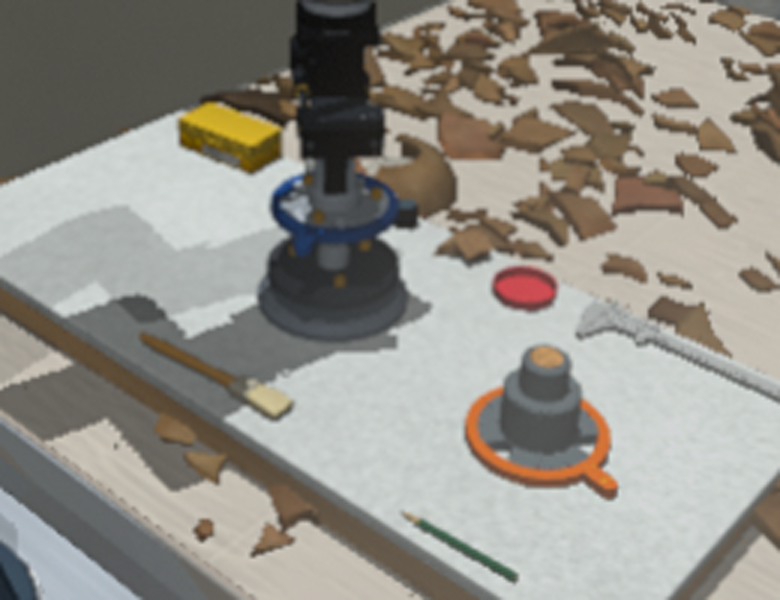

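View pics/d3.png

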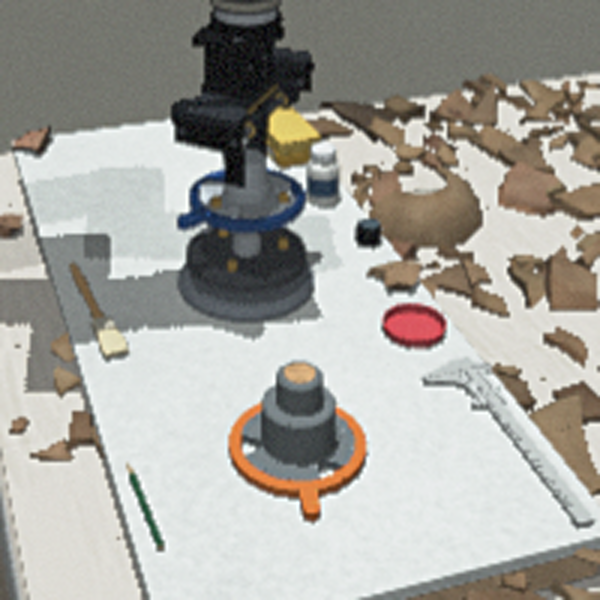

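Run:
```python
from f1 import *
s=1.5625
z=.165
q=fitw('w3',(0,0),[((.042,0,z+.021),(301,318)),((.042,240,z+.021),(485,306))],[.5,.0],'r3',s=s)
c=pickle.load(open('pics/w3.pkl','rb'))
from scipy.optimize import least_squares
def ext(q):
    p=(circ(c,q[0],q[1],z+.012,.064,721)+.5)*s-.5; return np.array([p[:,0].min(),p[:,0].max(),p[:,1].min(),p[:,1].max()])
b=least_squares(lambda q:ext(q)-[247.5,547,204,486],[.508,.005]);print('rim',b.x,b.fun)
w=onz(c,[(np.array([430,246])+.5)/s-.5],.114)[0];print('wheel pin',w,np.hypot(*(w[:2]-[.508,.0052])),np.degrees(np.arctan2(w[1]-.0052,w[0]-.508)))
```

```text
r3 [0.5068 0.0068] 200.64 rms 1.02
[[-1.44, 0.19], [1.43, -0.02]]
rim [0.5086991  0.00549185] [-3.74610289  3.74707321 -1.44729641  3.00616254]
wheel pin [0.4932831 0.0436081 0.114    ] 0.04113112536036069 110.96542274915839
```

Call:
play_rows:
  fingers: [255,255,255,255,255,255,255]
  linear:
    - [-0.7,-0.7,10]
    - [-0.7,-0.7,25]
    - [-0.7,-0.7,35]
    - [-0.7,-0.7,42]
    - [-0.7,-0.7,48]
    - [-0.7,-0.7,48]
    - [-0.7,-0.7,48]
  rot:
    - [0,0,0]
    - [0,0,0]
    - [0,0,0]
    - [0,0,0]
    - [0,0,0]
    - [0,0,0]
    - [0,0,0]

```text
time_s: 6.0
position: [0.5076, 0.0049, 0.1513]
tcp_rot: [[-0.726, 0.688, -0.001], [0.688, 0.726, 0.001], [0.001, -0.0, -1.0]]
force: [0.1, 2.1, -5.7]
opening: 0.475
```

```bash
python3 w.py w4
```

```text
lin mm [   2.4   -8.8 -148.5] rot [ 2.000e-02 -6.000e-02 -4.344e+01] pos [0.5077 0.0049 0.1515] yaw 136.56 t 6.05 j [-12.1  27.3 102.8   0.   49.9 -58.7] F [-0.8  2.5 -6. ] op 0.475
```

View pics/w4b.png

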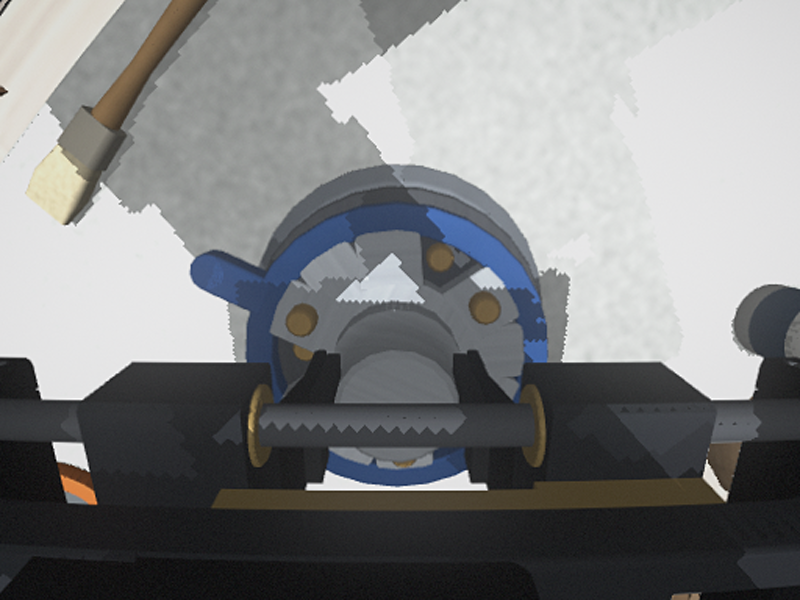

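Call:
play_rows:
  fingers: [255,255,255,255,255]
  linear:
    - [0,0,3]
    - [0,0,6]
    - [0,0,9]
    - [0,0,12]
    - [0,0,12.5]
  rot:
    - [0,0,0]
    - [0,0,0]
    - [0,0,0]
    - [0,0,0]
    - [0,0,0]

```text
time_s: 6.55
position: [0.5077, 0.0052, 0.1394]
tcp_rot: [[-0.726, 0.688, -0.0], [0.688, 0.726, 0.001], [0.001, 0.001, -1.0]]
force: [-2.7, 5.1, 5.9]
opening: 0.473
```

```bash
python3 w.py w5
```

```text
lin mm [   2.2   -9.  -160.6] rot [  0.05  -0.05 -43.45] pos [0.5077 0.0052 0.1394] yaw 136.55 t 6.6 j [-1.210e+01  2.840e+01  1.034e+02  1.000e-01  4.820e+01 -5.870e+01] F [-1.1  4.8  2. ] op 0.474
```

View pics/w5b.png

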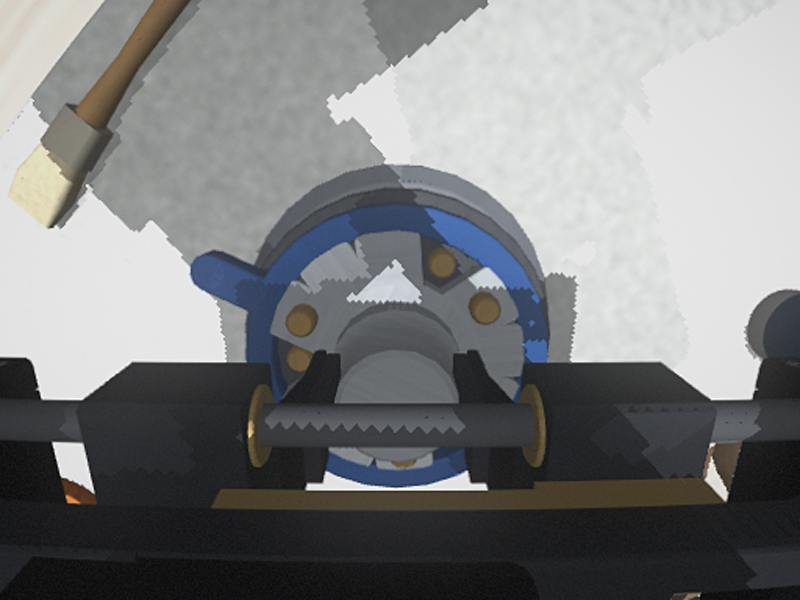

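Call:
play_rows:
  fingers: [255,255,255,0,0,0,0,0]
  linear:
    - [0,0,0.8]
    - [0,0,1.5]
    - [0,0,1.5]
    - [0,0,0]
    - [0,0,0]
    - [0,0,0]
    - [0,0,0]
    - [0,0,0]
  rot:
    - [0,0,0]
    - [0,0,0]
    - [0,0,0]
    - [0,0,0]
    - [0,0,0]
    - [0,0,0]
    - [0,0,0]
    - [0,0,0]

```text
time_s: 7.4
position: [0.5082, 0.0042, 0.1389]
tcp_rot: [[-0.726, 0.688, 0.0], [0.688, 0.726, -0.0], [-0.0, -0.0, -1.0]]
force: [0.1, 0.2, -0.2]
opening: 0.842
```

Run:
```python
from h import *
delta([.508,.0052,.24],136.5)
```

```text
lin mm [   0.8    0.6 -101.1] rot [-0.01  0.02  0.06] pos [0.5082 0.0042 0.1389] yaw 136.56 t 7.4 j [-12.1  28.5 103.4  -0.   48.1 -58.7] F [ 0.1  0.2 -0.2] op 0.842
```

Run:
```python
from h import *
delta([.565,-.13,.30],180)
```

```text
lin mm [-133.5  -58.4 -161. ] rot [-1.000e-02  2.000e-02 -4.344e+01] pos [0.5082 0.0042 0.1389] yaw 136.56 t 7.4 j [-12.1  28.5 103.4  -0.   48.1 -58.7] F [ 0.1  0.2 -0.2] op 0.842
```

Call:
play_rows:
  fingers: [0,0,0,0,0,0,0,0,0,0,0]
  linear:
    - [0,0,-25]
    - [0,0,-70]
    - [0,0,-115]
    - [-40,-18,-140]
    - [-80,-35,-161]
    - [-133,-58,-161]
    - [-133,-58,-161]
    - [-133,-58,-161]
    - [-133,-58,-161]
    - [-133,-58,-161]
    - [-133,-58,-161]
  rot:
    - [0,0,0]
    - [0,0,0]
    - [0,0,0]
    - [0,0,-8]
    - [0,0,-16]
    - [0,0,-24]
    - [0,0,-32]
    - [0,0,-40]
    - [0,0,-43.5]
    - [0,0,-43.5]
    - [0,0,-43.5]

```text
time_s: 8.5
position: [0.5646, -0.129, 0.2998]
tcp_rot: [[-1.0, 0.0, -0.0], [0.0, 1.0, 0.0], [0.0, 0.0, -1.0]]
force: [-0.5, -0.5, -0.4]
opening: 0.999
```

```bash
python3 w.py w6
```

```text
lin mm [ 6.46e+01  1.29e+02 -1.00e-01] rot [ 0.   -0.02  0.01] pos [ 0.5646 -0.129   0.2999] yaw -179.99 t 8.55 j [ -23.9   22.1   83.3   -0.    74.7 -113.9] F [ 0.2 -0.  -0.4] op 0.998
```

View pics/w6b.png

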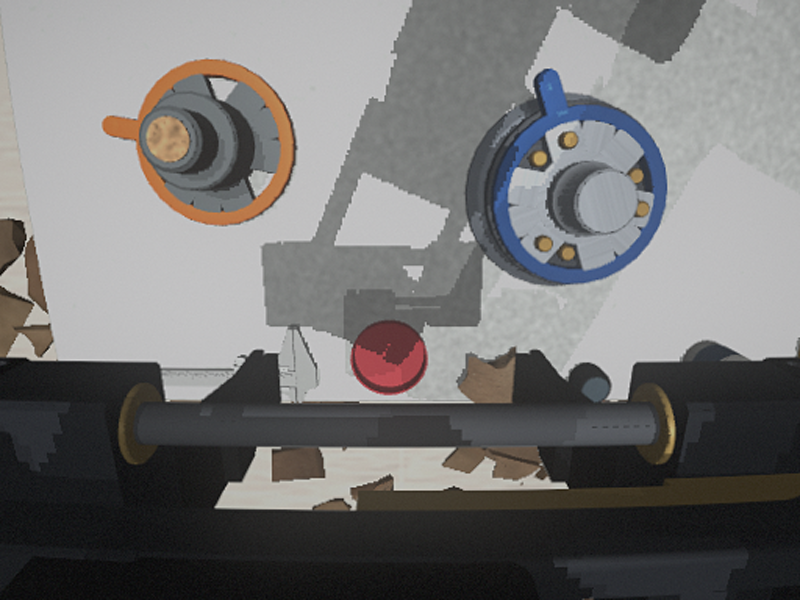

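Run:
```python
from h import *
im=cv2.imread('pics/w6.png')[:,:,::-1]
crop(im,290,35,435,190,4,'pics/w6t.png'); crop(im,55,25,205,155,4,'pics/w6h.png')
```

```text
(no output)
```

View pics/w6t.png

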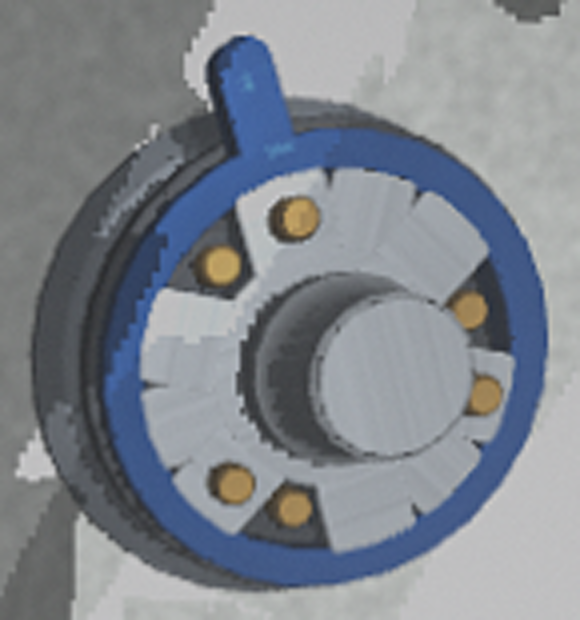

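View pics/w6h.png

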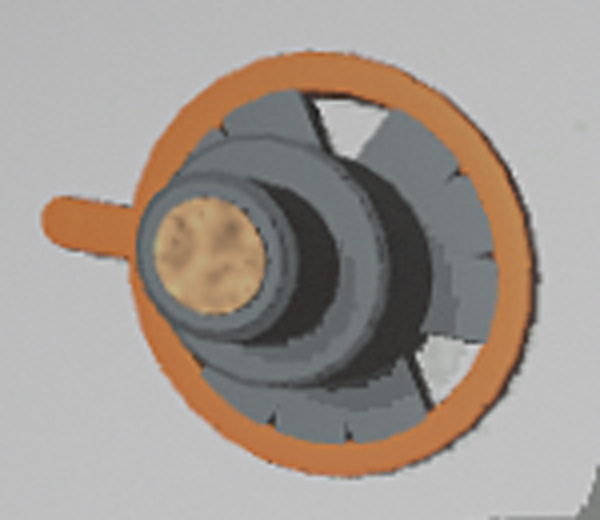

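Run:
```python
from f1 import *
from scipy.optimize import least_squares
pr=[((.042,0),(297,219)),((.042,120),(233,484)),((.042,240),(485,396))]
for z in(.126,.135): 
  fitw('w6',(290,35),[((r,a,z),p) for (r,a),p in pr],[.508,.005],f'riser pins z{z}')
fitw('w6',(290,35),[((0,0,.161),(390,374))],[.508,.005],'boss home'); 
fitw('w6',(290,35),[((0,0,.170),(390,374))],[.508,.005],'boss on pins')
# free z
c=pickle.load(open('pics/w6.pkl','rb'))
P=np.array([[(p[0]+.5)/4-.5+290,(p[1]+.5)/4-.5+35] for _,p in pr])
def f(q):
    return (proj(c,[[q[0]+.042*np.cos(q[2]+np.radians(a)),q[1]+.042*np.sin(q[2]+np.radians(a)),q[3]] for (r,a),_ in pr])-P).ravel()
b=least_squares(f,[.508,.005,3.5,.126]);print('free',b.x,np.degrees(b.x[2]),b.fun.round(2))
fitw('w6',(55,25),[((0,0,.150),(211,253)),((.092,0,.070),(42,220))],[.47,-.27],'head')
def ext(q):
    p=(circ(c,q[0],q[1],.072,.064,721)-[55,25]+.5)*4-.5; return np.array([p[:,0].min(),p[:,0].max(),p[:,1].min(),p[:,1].max()])
b=least_squares(lambda q:ext(q)-[130,532,52,478],[.47,-.27]);print('head rim',b.x,b.fun)
def ext(q):
    p=(circ(c,q[0],q[1],.117,.064,721)-[290,35]+.5)*4-.5; return np.array([p[:,0].min(),p[:,0].max(),p[:,1].min(),p[:,1].max()])
b=least_squares(lambda q:ext(q)-[104,547,128,587],[.5,.0]);print('riser rim',b.x,b.fun)
```

```text
riser pins z0.126 [0.5085 0.0026] 200.63 rms 0.36
[[0.26, -0.43], [0.18, 0.53], [-0.45, -0.07]]
riser pins z0.135 [ 0.5081 -0.0009] 200.64 rms 0.87
[[-0.02, -1.42], [-0.5, 1.4], [0.55, 0.18]]
boss home [0.5077 0.0017] 28.65 rms 0.0
[[0.0, 0.0]]
boss on pins [ 0.5071 -0.0022] 28.65 rms 0.0
[[-0.0, -0.0]]
free [5.08577217e-01 2.80132986e-03 3.50170130e+00 1.25394564e-01] 200.632705688942 [ 0.27 -0.37  0.23  0.47 -0.52 -0.09]
head [ 0.4689 -0.2737] 259.64 rms 0.07
[[-0.08, -0.01], [0.11, 0.0]]
head rim [ 0.47040244 -0.27315256] [-2.89317498  2.71835567 -1.61466821  2.05850622]
riser rim [0.5088542  0.00292093] [-3.158615    3.38409004 -2.2008476   2.90843998]
```

Run:
```python
from h import *
delta([.470,-.273,.17],180)
```

```text
lin mm [  94.6 -144.   129.9] rot [ 0.   -0.02  0.01] pos [ 0.5646 -0.129   0.2999] yaw -179.99 t 8.55 j [ -23.9   22.1   83.3   -0.    74.7 -113.9] F [ 0.2 -0.  -0.4] op 0.998
```

Call:
play_rows:
  fingers: [0,0,0,0,0,0,0,0]
  linear:
    - [25,-38,20]
    - [50,-76,40]
    - [75,-112,65]
    - [94.6,-144,90]
    - [94.6,-144,115]
    - [94.6,-144,130]
    - [94.6,-144,130]
    - [94.6,-144,130]
  rot:
    - [0,0,0]
    - [0,0,0]
    - [0,0,0]
    - [0,0,0]
    - [0,0,0]
    - [0,0,0]
    - [0,0,0]
    - [0,0,0]

```text
time_s: 9.35
position: [0.4705, -0.2732, 0.1703]
tcp_rot: [[-1.0, -0.001, 0.0], [-0.001, 1.0, -0.0], [-0.0, -0.0, -1.0]]
force: [0.2, -0.6, -0.1]
opening: 1.002
```

```bash
python3 w.py w7
```

```text
lin mm [ -29.6  273.2 -129.4] rot [-0.07  0.07  0.08] pos [ 0.471  -0.2734  0.1709] yaw -179.92 t 9.4 j [ -41.9   28.    96.8   -0.    55.1 -132. ] F [-0.1 -0.8  1.4] op 1.0
```

View pics/w7b.png

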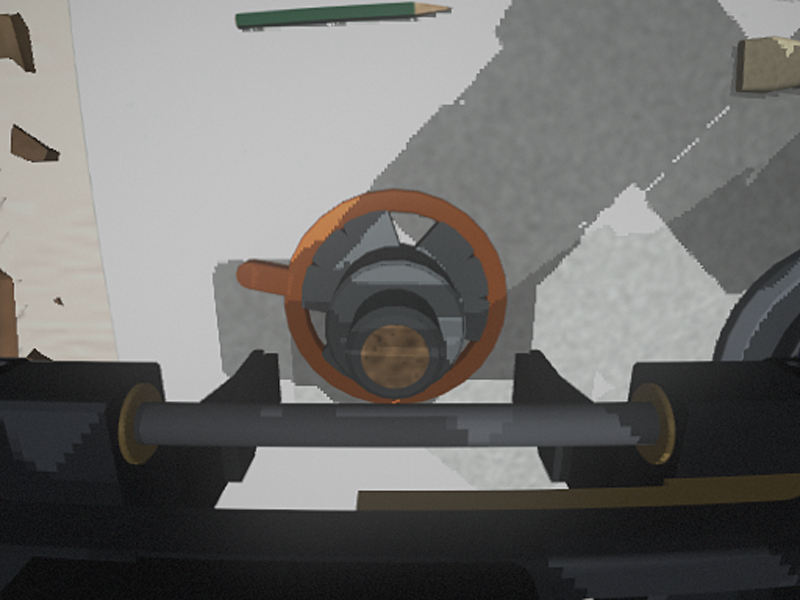

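Run:
```python
from f1 import *
from scipy.optimize import least_squares
s=1.5625
fitw('w7',(0,0),[((0,0,.150),(395,357)),((.092,0,.070),(237,273))],[.47,-.27],'head',s=s)
fitw('w7',(0,0),[((0,0,.150),(395,357))],[.47,-.27],'head top',s=s)
c=pickle.load(open('pics/w7.pkl','rb'))
def ext(q):
    p=(circ(c,q[0],q[1],.072,.064,721)+.5)*s-.5; return np.array([p[:,0].min(),p[:,0].max(),p[:,1].min(),p[:,1].max()])
b=least_squares(lambda q:ext(q)-[284.5,507,188,403],[.47,-.27]);print('head rim',b.x,b.fun)
delta([.470,-.273,.124],180)
```

```text
head [ 0.47   -0.2737] 258.8 rms 0.27
[[0.31, 0.07], [-0.44, -0.05]]
head top [ 0.4699 -0.2739] 28.65 rms 0.0
[[0.0, 0.0]]
head rim [ 0.46893159 -0.27373127] [-1.46913758  1.46676639 -0.93433001  1.43136904]
lin mm [ 1.   0.4 46.9] rot [-0.07  0.07  0.08] pos [ 0.471  -0.2734  0.1709] yaw -179.92 t 9.4 j [ -41.9   28.    96.8   -0.    55.1 -132. ] F [-0.1 -0.8  1.4] op 1.0
```

Aligned within about 1 mm. Descend and grip.

Call:
play_rows:
  fingers: [0,0,0,0,255,255,255,255,255,255,255,255]
  linear:
    - [1,-0.5,20]
    - [1,-0.5,38]
    - [1,-0.5,46.5]
    - [1,-0.5,46.5]
    - [1,-0.5,46.5]
    - [1,-0.5,46.5]
    - [1,-0.5,46.5]
    - [1,-0.5,46.5]
    - [1,-0.5,46.5]
    - [1,-0.5,46.5]
    - [1,-0.5,46.5]
    - [1,-0.5,46.5]
  rot:
    - [0,0,0]
    - [0,0,0]
    - [0,0,0]
    - [0,0,0]
    - [0,0,0]
    - [0,0,0]
    - [0,0,0]
    - [0,0,0]
    - [0,0,0]
    - [0,0,0]
    - [0,0,0]
    - [0,0,0]

```text
time_s: 10.6
position: [0.4692, -0.2737, 0.1236]
tcp_rot: [[-1.0, -0.001, -0.0], [-0.001, 1.0, -0.0], [0.0, -0.0, -1.0]]
force: [-0.5, -0.5, 1.1]
opening: 0.47
```

Run:
```python
from h import *
delta([.508,.0045,.26],211.3)
```

```text
lin mm [ -39.1  278.1 -136.4] rot [-1.000e-02 -0.000e+00 -3.124e+01] pos [ 0.4692 -0.2737  0.1236] yaw -179.94 t 10.6 j [ -42.    32.    99.1   -0.    48.9 -132.1] F [-0.5 -0.5  1.1] op 0.47
```

Call:
play_rows:
  fingers: [255,255,255,255,255,255,255,255,255,255,255,255,255,255,255]
  linear:
    - [0,0,-20]
    - [0,0,-60]
    - [0,0,-100]
    - [-3,20,-126]
    - [-8,60,-126]
    - [-15,105,-126]
    - [-22,150,-126]
    - [-28,195,-126]
    - [-34,240,-126]
    - [-38,265,-126]
    - [-39,278,-126]
    - [-39,278,-126]
    - [-39,278,-126]
    - [-39,278,-126]
    - [-39,278,-126]
  rot:
    - [0,0,0]
    - [0,0,0]
    - [0,0,0]
    - [0,0,0]
    - [0,0,-5]
    - [0,0,-10]
    - [0,0,-15]
    - [0,0,-20]
    - [0,0,-25]
    - [0,0,-30]
    - [0,0,-31.4]
    - [0,0,-31.4]
    - [0,0,-31.4]
    - [0,0,-31.4]
    - [0,0,-31.4]

```text
time_s: 12.1
position: [0.508, 0.003, 0.2495]
tcp_rot: [[-0.854, -0.52, -0.0], [-0.52, 0.854, -0.0], [0.0, -0.0, -1.0]]
force: [-0.1, 0.7, -4.2]
opening: 0.47
```

```bash
python3 w.py w8
python3 - <<'E'
from h import *
cv2.imwrite('pics/s8.png',cv2.resize(capture('scene')[130:260,180:310,::-1],None,fx=4,fy=4,interpolation=cv2.INTER_CUBIC))
cv2.imwrite('pics/d8.png',cv2.resize(capture('side')[130:260,200:330,::-1],None,fx=4,fy=4,interpolation=cv2.INTER_CUBIC))
E
```

```text
lin mm [  8.5   1.5 -50.5] rot [-1.000e-02 -1.000e-02  3.133e+01] pos [0.508  0.0031 0.2495] yaw -148.67 t 12.15 j [ -12.3   19.2   96.8   -0.    64.  -133.6] F [-0.4  0.8 -4.5] op 0.474
```

View pics/w8b.png

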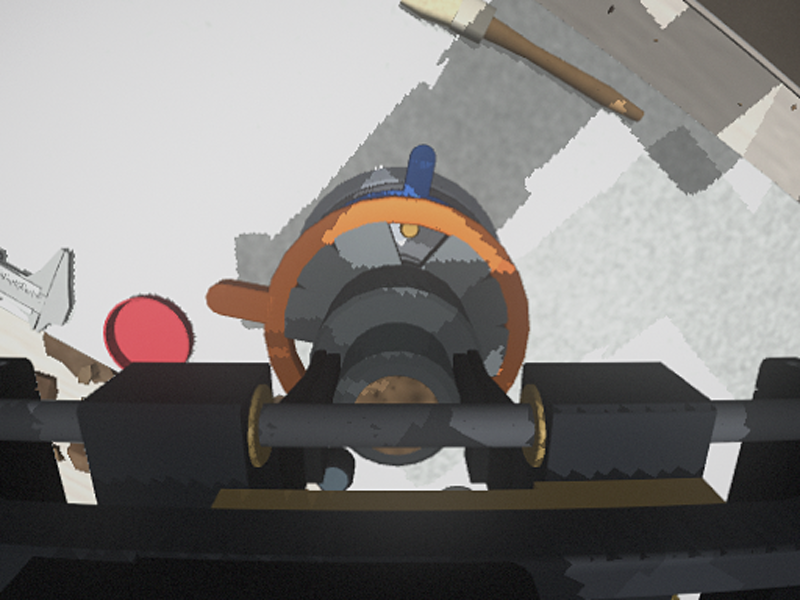

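View pics/s8.png

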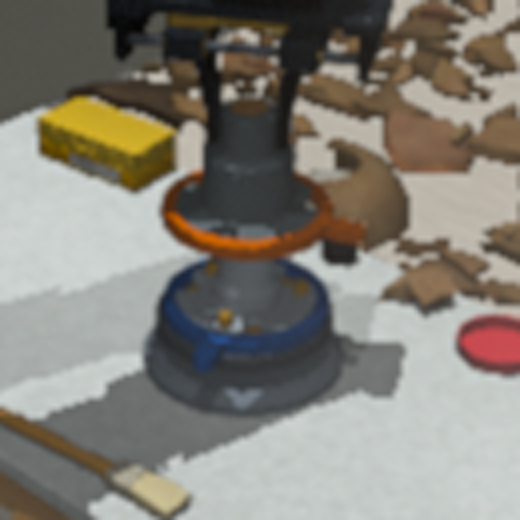

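View pics/d8.png

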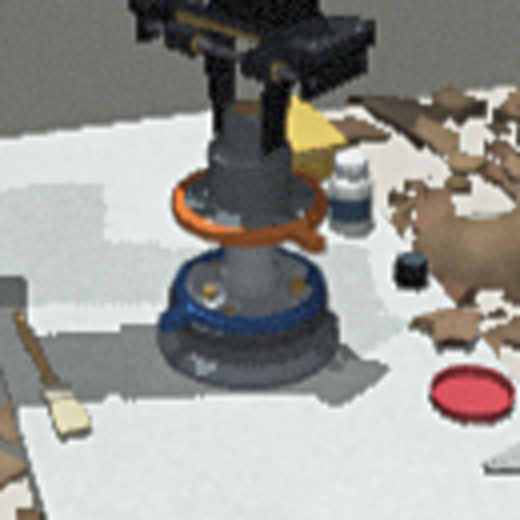

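Run:
```python
from f1 import *
from scipy.optimize import least_squares
s=1.5625
c=pickle.load(open('pics/w8.pkl','rb'))
z=.1859
def ext(q):
    p=(circ(c,q[0],q[1],z+.012,.064,721)+.5)*s-.5; return np.array([p[:,0].min(),p[:,0].max(),p[:,1].min()])
b=least_squares(lambda q:ext(q)-[265,529,196],[.508,.004]);print('head rim',b.x,b.fun)
u=lambda p:(np.array([p])+.5)/s-.5
w=onz(c,u((207,297)),z+.010)[0]; d=w[:2]-b.x; print('head lug',np.degrees(np.arctan2(d[1],d[0]))%360,np.hypot(*d))
for p,zz in [((422,146),.115),((410,229),.126)]:
  w=onz(c,u(p),zz)[0]; d=w[:2]-[.5082,.0045]; print(w,np.degrees(np.arctan2(d[1],d[0]))%360,np.hypot(*d))
delta([.508,.0045,.205],211.3)
```

```text
head rim [0.50817833 0.00363646] [-2.72578355  2.72243337  0.3887234 ]
head lug 290.17265937530215 0.09158911954117921
[ 0.42449741 -0.0298905   0.115     ] 202.3360625397365 0.09049215540600569
[ 0.46922092 -0.01096589  0.126     ] 201.64189473421118 0.04193521247994789
lin mm [-0.5  0.8 44.6] rot [-0.01 -0.    0.07] pos [0.508  0.0035 0.2496] yaw -148.63 t 12.25 j [ -12.2   19.2   96.8   -0.    64.  -133.6] F [ 0.2 -0.1 -4.6] op 0.475
```

Call:
play_rows:
  fingers: [255,255,255,255,255,255,255,255]
  linear:
    - [-0.5,0.8,15]
    - [-0.5,0.8,30]
    - [-0.5,0.8,40]
    - [-0.5,0.8,47]
    - [-0.5,0.8,52]
    - [-0.5,0.8,56]
    - [-0.5,0.8,56]
    - [-0.5,0.8,56]
  rot:
    - [0,0,-0.6]
    - [0,0,-0.6]
    - [0,0,-0.6]
    - [0,0,-0.6]
    - [0,0,-0.6]
    - [0,0,-0.6]
    - [0,0,-0.6]
    - [0,0,-0.6]

```text
time_s: 13.05
position: [0.5086, 0.0047, 0.1939]
tcp_rot: [[-0.847, -0.531, 0.002], [-0.531, 0.847, -0.001], [-0.001, -0.002, -1.0]]
force: [0.5, -2.4, -2.9]
opening: 0.474
```

```bash
python3 w.py w9
```

```text
lin mm [   9.7    0.3 -106.2] rot [-0.09  0.06 32.09] pos [0.5086 0.0048 0.1938] yaw -147.91 t 13.1 j [-1.200e+01  2.360e+01  1.005e+02 -1.000e-01  5.590e+01 -1.341e+02] F [-0.1 -1.7 -4.2] op 0.47
```

View pics/w9b.png

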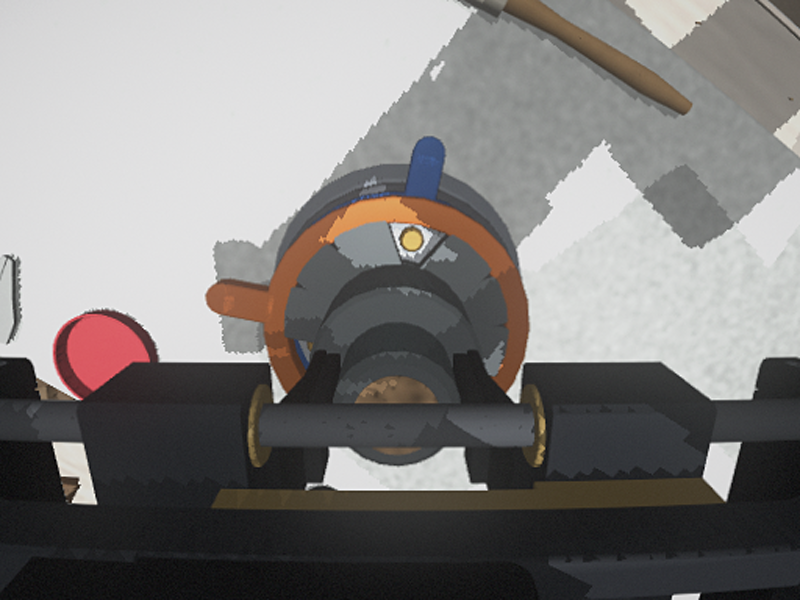

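Call:
play_rows:
  fingers: [255,255,255,255,255,255]
  linear:
    - [0,0,3]
    - [0,0,6]
    - [0,0,9]
    - [0,0,12]
    - [0,0,13.5]
    - [0,0,13.5]
  rot:
    - [0,0,0]
    - [0,0,0]
    - [0,0,0]
    - [0,0,0]
    - [0,0,0]
    - [0,0,0]

```text
time_s: 13.7
position: [0.5083, 0.0044, 0.1806]
tcp_rot: [[-0.847, -0.531, 0.001], [-0.531, 0.847, -0.002], [0.0, -0.002, -1.0]]
force: [-0.2, -5.8, 2.0]
opening: 0.476
```

```bash
python3 w.py w10
```

```text
lin mm [   9.4    0.5 -119.4] rot [-1.000e-01  1.000e-02  3.209e+01] pos [0.5083 0.0044 0.1806] yaw -147.91 t 13.75 j [-1.210e+01  2.470e+01  1.012e+02 -1.000e-01  5.400e+01 -1.341e+02] F [-0.6 -6.4  2.4] op 0.473
```

View pics/w10b.png

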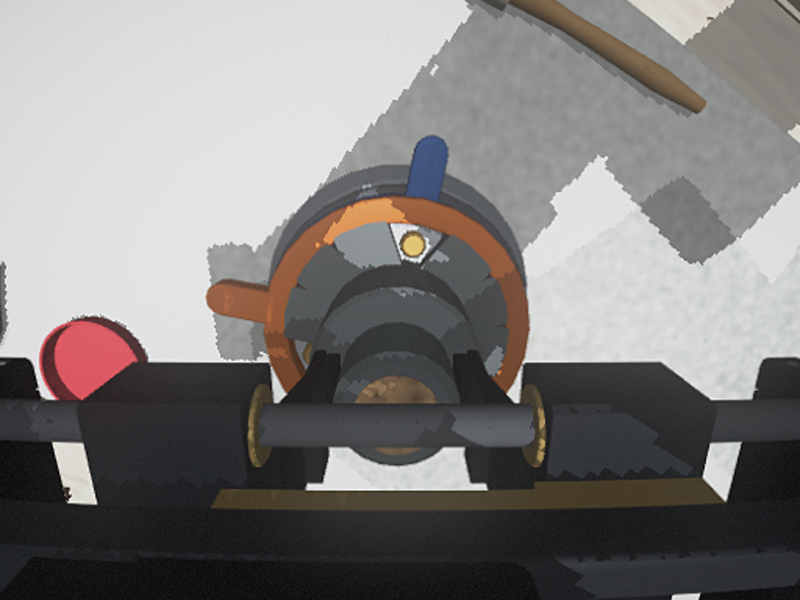

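z = 0.1806 matches the home value. I'll press 1.5 mm further to seat it, then release and lift.

Call:
play_rows:
  fingers: [255,255,255,0,0,0,0,0,0,0]
  linear:
    - [0,0,0.8]
    - [0,0,1.5]
    - [0,0,1.5]
    - [0,0,0]
    - [0,0,0]
    - [0,0,0]
    - [0,0,0]
    - [0,0,0]
    - [0,0,0]
    - [0,0,0]
  rot:
    - [0,0,0]
    - [0,0,0]
    - [0,0,0]
    - [0,0,0]
    - [0,0,0]
    - [0,0,0]
    - [0,0,0]
    - [0,0,0]
    - [0,0,0]
    - [0,0,0]

```text
time_s: 14.75
position: [0.5079, 0.0054, 0.1799]
tcp_rot: [[-0.847, -0.531, -0.0], [-0.531, 0.847, 0.0], [0.0, 0.0, -1.0]]
force: [0.5, 0.3, 1.3]
opening: 0.975
```

Run:
```python
from h import *
delta([.58,.0045,.34],180)
```

```text
lin mm [ -60.6  -39.  -160.1] rot [ 1.000e-02 -1.000e-02  3.207e+01] pos [0.5079 0.0054 0.1799] yaw -147.93 t 14.75 j [ -12.    24.8  101.3    0.    54.  -134.1] F [0.5 0.3 1.3] op 0.975
```

Call:
play_rows:
  fingers: [0,0,0,0,0,0,0,0,0,0,0]
  linear:
    - [0,0,-20]
    - [0,0,-60]
    - [0,0,-100]
    - [0,0,-140]
    - [-30,-20,-160]
    - [-60.6,-39,-160]
    - [-60.6,-39,-160]
    - [-60.6,-39,-160]
    - [-60.6,-39,-160]
    - [-60.6,-39,-160]
    - [-60.6,-39,-160]
  rot:
    - [0,0,0]
    - [0,0,0]
    - [0,0,0]
    - [0,0,0]
    - [0,0,8]
    - [0,0,16]
    - [0,0,24]
    - [0,0,32]
    - [0,0,32]
    - [0,0,32]
    - [0,0,32]

```text
time_s: 15.85
position: [0.5798, 0.0045, 0.34]
tcp_rot: [[-1.0, -0.003, -0.0], [-0.003, 1.0, 0.0], [0.0, 0.0, -1.0]]
force: [-0.5, -0.8, 0.0]
opening: 1.001
```

```bash
python3 w.py w11
python3 - <<'E'
from h import *
im=cv2.imread('pics/w11.png')[:,:,::-1]; crop(im,165,20,345,200,3.3,'pics/w11c.png')
a=capture('scene')[150:250,180:300,::-1]; b=capture('side')[150:250,200:320,::-1]
cv2.imwrite('pics/sd11.png',cv2.resize(np.vstack([np.hstack([a,b])]),None,fx=3.3,fy=3.3,interpolation=cv2.INTER_CUBIC))
E
```

```text
lin mm [79.8 -4.3 40.1] rot [-0.   -0.    0.15] pos [0.5798 0.0045 0.3401] yaw -179.85 t 15.9 j [ -10.6   20.2   79.8   -0.    80.  -100.7] F [-0.3  0.1  0.2] op 1.004
```

View pics/w11c.png

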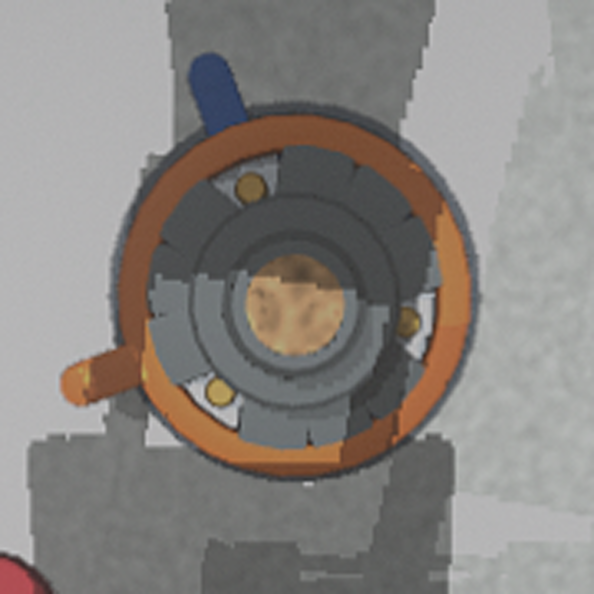

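View pics/sd11.png

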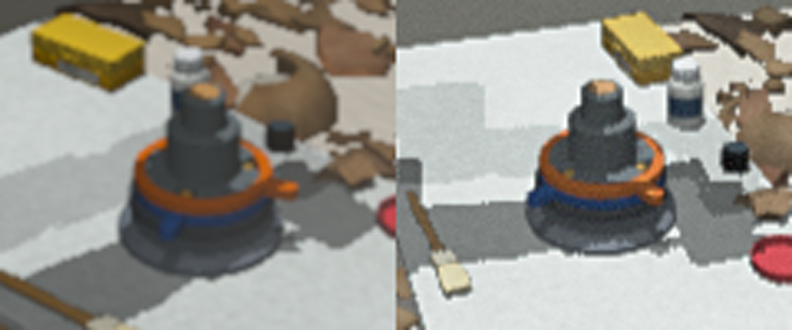

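Run:
```python
from h import *
for n,p,o in [('scene',(207,91),(180,150)),('side',(206,88),(200,150))]:
    c=get_calibration(n); print(n,(np.array(p)+.5)/3.3-.5+o,[proj(c,[.5082,.0045,z])[0].round(1) for z in(.207,.216)])
c=get_calibration('wrist');print((np.array([297,305])+.5)/3.3-.5+[165,20],[proj(c,[.5082,.0045,z])[0].round(1) for z in(.207,.216)])
```

```text
scene [242.37878788 177.22727273] [array([240.6, 177.4]), array([240.7, 174.7])]
side [262.07575758 176.31818182] [array([261.3, 176.3]), array([261.4, 173.8])]
[254.65151515 112.07575758] [array([253.9, 111.5]), array([253.9, 111.6])]
```

Both outside cameras put the head's top at home height (177.2 and 176.3 px rows against 177.4 and 176.3 predicted). The "still on the pins" height would be about 2.6 px higher. Handing in.

```bash
python3 -c "
from rig import bot
print(bot.hand_in())"
```

```text
the job is handed in; nothing more can be done
None
```

The riser is home on the turntable wheel and the head is home on the riser. I released the head, moved the arm clear and handed the job in about 16 s into the 72 s allowed; no verdict was reported.

- **Riser:** I gripped it, turned it about -43.5° and lowered it over the spigot. It dropped straight home without further turning. A fit to its pins in the wrist picture put their tops at z = 0.1254 m, where home is 0.126 m. All three wheel pins showed in its windows.
- **Head:** I turned it about +32° and lowered it over the riser. It dropped in on the first try, with the TCP at z = 0.1806 m, equal to the value I worked out for home. All three riser pins showed in its windows, and both outside cameras put its top at home height within 0.2 px rows.
- **Bystanders:** The bottle, dish and yellow case looked unmoved in the final pictures. I judged that by eye and did not measure it.
- **Disagreements:** Different views disagreed by 2–3 mm on the riser's centre, 1–2 mm on the head's, and about 1° on angles. The first position estimate from the outside cameras was coarser, and I replaced it with wrist-camera measurements. No check failed.

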